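# Find the weak spring tongue on the carving bench

### The arm

A 6-joint arm with a two-finger parallel gripper is mounted at the origin on the work surface. World frame = base frame: x ahead of the robot, y to its left, z up, the work surface at z = 0. Lengths are in m, angles in rad, forces in N, time in s.
With the tool pointing down it reaches from about 0.25 to 0.775 m from the base axis. Payload 4 kg.
Tool frame: the origin (TCP) lies on the centre line of the jaws, within the pads' length; the fingertips stand 17 mm ahead of it and the grasp point (between the pads) lies 2 mm behind it; z points along the fingers, y is the line along which they close (so a half turn about z gives the same grasp; the last joint's range is limited). The gripper opens to 94 mm and grips with 3 to 60 N. Pads are 16 mm wide; open, the fingers measure 119 mm over their backs; the gripper's body (75 mm by 177 mm) begins 78 mm behind the grasp point.
Start: joints at [-1.259, 0.087, 1.371, -0, 1.684, -0.103], TCP at [0.222, -0.503, 0.223] pointing down, gripper open.
Joint ranges: [-3.1, 3.1], [-0.76, 2.03], [0.27, 2.55], [-1.08, 4.22], [0.17, 2.65], [-2.57, 2.57]. Speed limits (rad/s): [2.79, 2.79, 3.14, 3.14, 3.14, 3.14].

### API

Orientations are given as [roll, pitch, yaw] about the fixed x, y, z axes, in that order (R = Rz(yaw) Ry(pitch) Rx(roll)).
In Python, from bench import robot gives the robot as it stands.
- The arm moves only by the tool servo_tool, never from a script. Its argument "plan" is a list of rows, each a list of 7 numbers: the shift along the tool's x, y, z normalised to -1 to 1, where 1 is 0.1 m, then the turn, a rotation vector about the tool's x, y, z normalised to -1 to 1, where 1 is pi/2 rad, then the finger opening in mm, from 0 to 94. In form: [[x, y, z, ax, ay, az, gripper], ...]. A call has 1 to 12 rows; each row is the pose to reach, as a shift and turn from the pose commanded when the call began, along the tool's axes at that moment; what a row does not reach only later rows make up. A row lasts 1/12 s, in which the tool goes at most 41.7 mm and 7.16 degrees, less where a joint would pass 70% of its speed; a pose out of reach is approached as far as the arm can. A call with a number of a shift or a turn outside -1 to 1 is refused whole. A call with a gripper value outside its range is refused whole. The fingers move at their own pace and stop on an object; the grip force is fixed at half the most. Time passes only in rows, so rows that repeat a pose let the fingers close. It gives the time, the measured TCP pose, the force, the opening and the grip force at its end, in the units of the state.
- robot.get_obs(): the state, without advancing time (a new reading comes with each control period).
- robot.snapshot(name): name is "scene" or "side" or "wrist"; returns the picture (420x560x3 uint8, red, green, blue); there is no depth.
- robot.camera_params(name): a dict with "camera_matrix" (3x3 intrinsics, pixels), "distortion" ([k1, k2, p1, p2, k3] as OpenCV has them; the pictures are not rectified), "rvec" (rotation vector, rad) and "tvec" (3), from world to camera coordinates, as OpenCV has them; the wrist camera has in their place "tool_from_camera" (4x4, takes a point from camera to tool coordinates, whose origin is the TCP and whose axes are the flange's). Camera axes: x right, y down, z forward; pixel columns grow to the right and rows downward; lengths in m; the calibration is good to about 2 mm. A picture is of the moment at which its call begins: read the wrist's pose just before it. camera_params takes no time and is no camera call.
- robot.close_job(): hands the job in; it is judged then, once.
Trained networks look in the newest picture that a camera, given by its name, has taken for a name from the list of things; names that differ only in an ending like _2 or _b are one class to them, and where a whole thing is asked for, a point or a joint stands for the part that bears it (a point fixed in the world has none). Each returns a list of dicts, best first, with "conf" (0 to 1); they miss things now and then, are a little off and sometimes report something else, mostly with a low value. They report only what shows in the picture. A call takes as long as a camera call. They do not tell look-alikes from the thing itself.
- robot.find_in(thing, camera): "extent" ([centre column, centre row, width, height] in pixels, round what is visible of it).
The state is a dict: "time": time; "joint_positions": joint angles; "qvel": joint speeds; "joint_torque": joint torques, N m; "tool_pos": TCP position; "ee_rot": TCP orientation; "wrist_force": force on the tool from outside, world axes, zero at the start; "wrist_torque": the same for the moment, N m; "width": finger opening in m; "finger_force": force on a finger pad.
Only numpy, scipy, OpenCV 4.12 (cv2) and the standard library are available. Lean on these libraries where they do the work, as an engineer would, in place of code of your own. Each camera call takes 0.05 s, during which the arm holds its last target. There are 200 camera calls.

### The job

One of the three wooden hold-down tongues on the sole carver's bench has gone weak. Press the tongues one after another, straight down on the brass dome half-way along, with about 10 N held for half a second and never more than 20 N, until you have found the one that gives way about 14 mm instead of 5 mm. Then stand the red peg upright on top of that tongue's clamp block, as a sign that it needs replacing.

Things in the scene. Friction and masses are not known exactly. Their poses are not given: they have to be found in the camera images.
- dome_a: brass press dome of hold-down A: half ball 24 mm across, 10 mm high, half-way along a springy wooden tongue (130 x 46 x 5 mm). Origin: its very top, about 80 mm over the bench. z up; x runs level to the clamp block: tongue root 65 mm towards +x, free tip 65 mm towards -x. The block's flat top, 90 (x) x 70 (y) mm, lies 2.5 mm above the origin, its centre (white spot) 110 mm towards +x.
- dome_b: dome of hold-down B, alike in look, size and frame to A. All three tongues rest level, give straight away and spring back: a sound one about 1 mm per 1.9 N on the dome (5 mm at 10 N), the weak one about 1 mm per 0.7 N (14 mm at 10 N); 28 mm of travel at most. The weak one does not look different.
- dome_c: dome of hold-down C, alike in look, size and frame to A. The three hold-downs stand side by side in any order, each turned by up to 12 degrees on the bench and fixed to it.
- peg_red_mid (a point): middle of the red painted wooden peg standing upright on the bench: 60 mm tall, round foot 34 mm across and 8 mm high, straight shank 24 mm across up to 50 mm, low round head 29 mm across; about 50 g. This point is on its axis, 30 mm above its underside; z is up its axis. A plain wood and a blue peg of the same shape stand nearby and are not needed.
Mind the look-alikes: they are no part of the job. Several things look just like the part that bears peg_red_mid: the one meant starts farthest from the robot's base. What is shaped like the part that bears dome_b but blue is not meant.

How it is judged:
On the way, in this order (a step that is already met when the one before it is completed fails the run):
1. the weak tongue is pressed on its dome with about 10 N (7 to 16 N, 8.5 mm of give or more) for a moment (((contact force between the fingers and dome_a_c1 between 7 and 16 N and distance of dome_a from where it was at the start of the episode above 0.0085 m) or (contact force between the fingers and dome_b_c1 between 7 and 16 N and distance of dome_b from where it was at the start of the episode above 0.0085 m) or (contact force between the fingers and dome_c_c1 between 7 and 16 N and distance of dome_c from where it was at the start of the episode above 0.0085 m))), for 0.2 s.
2. after that the red peg stands on the weak tongue's clamp block (x of peg_red_mid in the frame of weak_block between -0.04 and 0.04 m and y of peg_red_mid in the frame of weak_block between -0.03 and 0.03 m and z of peg_red_mid in the frame of weak_block between 0.022 and 0.038 m and angle between peg_red_mid's own z axis and vertical below 0.17 rad), for 0.2 s.
At the end, for the whole second after the job is handed in: The red peg stands upright (within 10 degrees) on top of the weak tongue's clamp block, its axis within 40 mm along and 30 mm across of the middle of the block's top, and is let go (all of step 2); the robot touches nothing.
It fails at once if a tongue is pressed on its dome with more than 20 N (contact force between the fingers and dome_a_c1 above 20 N or contact force between the fingers and dome_b_c1 above 20 N or contact force between the fingers and dome_c_c1 above 20 N).
It also fails if it takes over 64 s, if anything falls off the work surface, if the arm or the gripper's body presses on something with over 40 N, if the wrist force passes 120 N, or if a joint passes its speed limit or range.

## Working session

There is one attempt and no reset: what is moved stays moved. The work goes in short steps, Python scripts to look and compute and a tool call to move; the robot and the scene stay as the last step left them, time stands still between calls to the robot, and variables do not carry over. Pictures are saved under pics/ and viewed, at most 10 in all, crops included, and the job is handed in when it is done.

Besides the shell and the picture viewer there is one more tool, called after "Request:" as name(argument=value, ...), one argument or row to a line, values as JSON. servo_tool: Moves the arm, as the interface text tells. Scaled input: -1 to 1 covers 0.1 m each way for a shift and pi/2 rad each way for a turn. Its arguments: {"type":"object","properties":{"plan":{"type":"array","items":{"type":"array","items":{"type":"number"}}}},"required":["plan"]}

```bash
ls; mkdir -p pics
python3 - <<'E'
from bench import robot
import cv2,numpy as np
o=robot.get_obs();print({k:np.round(v,3) for k,v in o.items()})
ims=[]
for c in("scene","side"):
    im=robot.snapshot(c);cv2.imwrite(f"pics/{c}0.png",im[:,:,::-1])
    for t in("dome_b","peg_red_mid"):
        for d in robot.find_in(t,c): print(c,t,np.round(d["extent"],1),round(d["conf"],2))
    p=robot.camera_params(c);print({k:np.round(v,3).tolist() for k,v in p.items()})
print(robot.camera_params("wrist"))
E
```

```text
pics
{'time': np.float64(0.0), 'joint_positions': array([-1.259,  0.088,  1.372,  0.   ,  1.684, -0.103]), 'qvel': array([ 0.001, -0.001, -0.002, -0.   ,  0.001, -0.001]), 'joint_torque': array([-1.0000e-03, -3.4019e+01, -3.0243e+01,  7.2000e-02,  3.3000e-02,
       -0.0000e+00]), 'tool_pos': array([ 0.221, -0.503,  0.221]), 'ee_rot': array([-3.139, -0.   ,  0.415]), 'wrist_force': array([ 0.385, -0.667, -0.568]), 'wrist_torque': array([-0.005,  0.001,  0.013]), 'finger_force': np.float64(0.0), 'width': np.float64(0.094)}
scene dome_b [241.1 244.8  37.   46.3] 0.83
scene dome_b [191.6 187.6  40.8  40. ] 0.8
scene dome_b [326.9 286.7  51.5  50.4] 0.57
scene dome_b [238.6 106.8  20.   32.6] 0.55
scene peg_red_mid [412.9 314.4  19.3  18.5] 0.77
scene peg_red_mid [349.  361.6  20.2  15.3] 0.76
{'camera_matrix': [[379.326, 0.0, 280.961], [0.0, 379.326, 209.506], [0.0, 0.0, 1.0]], 'distortion': [-0.106, 0.0, 0.0, 0.0, 0.0], 'rvec': [1.203, 2.549, -0.697], 'tvec': [0.228, -0.227, 1.176]}
side dome_b [234.9 202.2  54.   19. ] 0.96
side dome_b [222.7 278.   58.8  35.6] 0.86
side dome_b [269.5
[... 273 characters left out ...]
.0, 0.0, 0.0, 0.0], 'rvec': [0.331, -2.866, 1.039], 'tvec': [0.387, 0.084, 0.989]}
{'camera_matrix': array([[364.14399427,   0.        , 282.65244751],
       [  0.        , 364.14399427, 213.83002257],
       [  0.        ,   0.        ,   1.        ]]), 'distortion': array([-0.0979898,  0.       ,  0.       ,  0.       ,  0.       ]), 'tool_from_camera': array([[ 7.77906475e-04, -9.65829476e-01, -2.59177194e-01,
         7.46240001e-02],
       [ 9.99999111e-01,  1.03205969e-03, -8.44549186e-04,
        -8.99504223e-04],
       [ 1.08317683e-03, -2.59176307e-01,  9.65829420e-01,
        -1.62628179e-01],
       [ 0.00000000e+00,  0.00000000e+00,  0.00000000e+00,
         1.00000000e+00]])}
```

View pics/scene0.png

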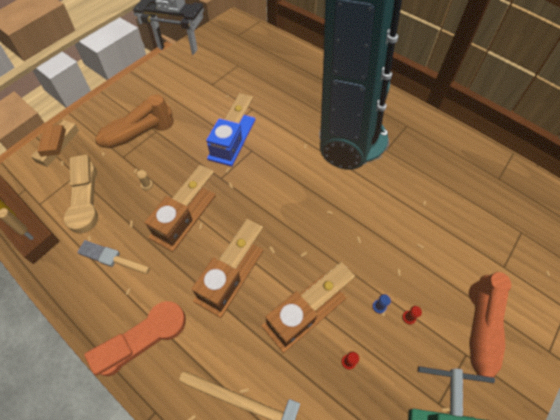

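View pics/side0.png

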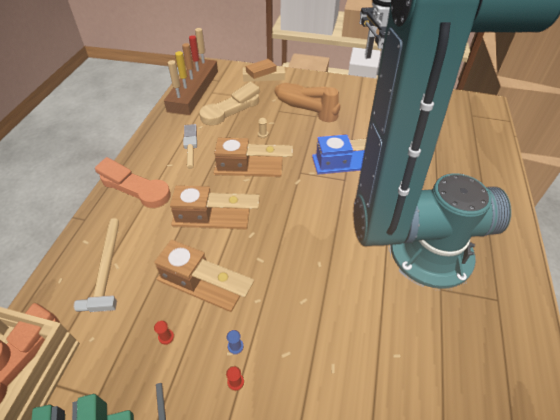

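Scene: wooden hold-downs have domes at about (193,184), (241,243) and (328,286), with white spots at (166,214), (215,280) and (291,315). The blue one at (238,107) is a decoy. There are two red pegs, at (413,314) and (350,360), and a blue one at (382,303). 
Side: domes at (269,150), (233,200) and (222,277); red pegs at (163,332) and (235,378).

```bash
cat > h.py <<'E'
import numpy as np,cv2
from scipy.spatial.transform import Rotation as Rn
from bench import robot
def cam(c,o=None):
    p=robot.camera_params(c);K=np.array(p["camera_matrix"]);D=np.array(p["distortion"])
    if c=="wrist":
        T=np.eye(4);T[:3,:3]=Rn.from_euler("xyz",o["ee_rot"]).as_matrix();T[:3,3]=o["tool_pos"]
        M=np.linalg.inv(T@p["tool_from_camera"])[:3]
    else: M=np.c_[cv2.Rodrigues(np.array(p["rvec"]))[0],np.ravel(p["tvec"])]
    return K,D,M
def ray(c,uv,o=None):
    K,D,M=cam(c,o);x=cv2.undistortPoints(np.array([[uv]],float),K,D)[0,0]
    return -M[:,:3].T@M[:,3],M[:,:3].T@np.r_[x,1]
def onz(c,uv,z,o=None):
    a,d=ray(c,uv,o);return a+d*(z-a[2])/d[2]
def tri(uv1,uv2,c1="scene",c2="side"):
    A=[];
    for c,uv in((c1,uv1),(c2,uv2)):
        K,D,M=cam(c);A.append((M,cv2.undistortPoints(np.array([[uv]],float),K,D)[0,0]))
    X=cv2.triangulatePoints(A[0][0],A[1][0],A[0][1],A[1][1])[:,0];return X[:3]/X[3]
def proj(c,X,o=None):
    K,D,M=cam(c,o);return cv2.projectPoints(np.array([X],float),cv2.Rodrigues(M[:,:3])[0],M[:,3],K,D)[0][0,0]
E
python3 - <<'E'
from h import *
S={"d1":((193,183),(269.5,149)),"s1":((166,214),(232,146)),"d2":((241,242),(233,199)),"s2":((215,280),(189.5,195.5)),"d3":((328,285),(222,276)),"s3":((291,315),(179,257)),
"pegA":((412.9,314.4),(234.8,377.2)),"pegB":((349,361),(162.7,331.6)),"pegX":((412.9,314.4),(162.7,331.6))}
for n,(a,b) in S.items():
    z=.08 if n[0]=="d" else .0825 if n[0]=="s" else .035
    print(n,tri(a,b).round(3),onz("scene",a,z).round(3),onz("side",b,z).round(3))
im=robot.snapshot("scene")[:,:,::-1]
cv2.imwrite("pics/crop1.png",cv2.resize(im[150:380,140:440],None,fx=2.6,fy=2.6,interpolation=cv2.INTER_CUBIC))
E
```

```text
d1 [ 0.47  -0.208  0.072] [ 0.471 -0.205  0.08 ] [ 0.469 -0.196  0.08 ]
s1 [ 0.579 -0.193  0.073] [ 0.581 -0.188  0.083] [ 0.575 -0.182  0.083]
d2 [0.515 0.003 0.071] [0.517 0.006 0.08 ] [0.512 0.012 0.08 ]
s2 [0.624 0.024 0.078] [0.625 0.026 0.083] [0.622 0.028 0.083]
d3 [0.47  0.227 0.072] [0.472 0.228 0.08 ] [0.468 0.233 0.08 ]
s3 [0.578 0.206 0.078] [0.579 0.206 0.083] [0.576 0.21  0.082]
pegA [0.387 0.418 0.029] [0.39  0.418 0.035] [0.386 0.42  0.035]
pegB [0.564 0.361 0.022] [0.567 0.36  0.035] [0.559 0.365 0.035]
pegX [0.48  0.413 0.215] [0.39  0.418 0.035] [0.559 0.365 0.035]
```

View pics/crop1.png

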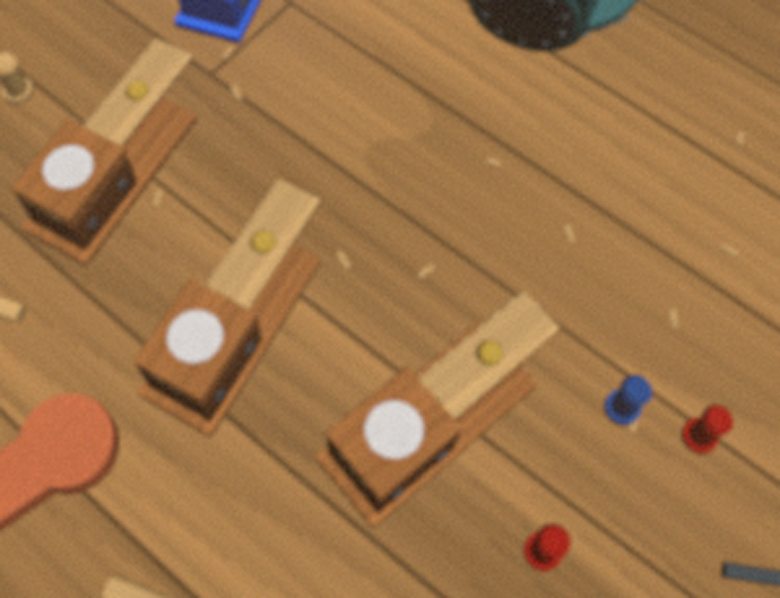

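Candidate reds: (413,314), which is 0.57 m from the base, and (350,360), which is 0.67 m. The farther one is the target peg, at about (0.563, 0.362). The domes and spots are 110 mm apart, as they should be. I'll go to the dome at (0.470, -0.201) first.

Request:
servo_tool(
  plan=[
    [0.87,-0.44,0.1,0,0,0,0],
    [0.87,-0.44,0.1,0,0,0,0],
    [0.87,-0.44,0.1,0,0,0,0],
  ],
)

```text
time: 0.6
tool_pos: [0.2856, -0.4248, 0.212]
ee_rot: [-3.14, -0.002, 0.417]
wrist_force: [-0.2, 0.1, 0.7]
width: 0.0774
finger_force: 0.0
```

Request:
servo_tool(
  plan=[
    [0.87,-0.44,0.2,0,0,0,0],
    [0.87,-0.44,0.2,0,0,0,0],
    [0.87,-0.44,0.2,0,0,0,0],
  ],
)

```text
time: 0.85
tool_pos: [0.3473, -0.3489, 0.1915]
ee_rot: [-3.139, -0.002, 0.418]
wrist_force: [-0.4, 0.4, -0.3]
width: 0.0575
finger_force: 0.0
```

Request:
servo_tool(
  plan=[
    [0.87,-0.44,0.1,0,0,0,0],
    [0.87,-0.44,0.1,0,0,0,0],
    [0.87,-0.44,0.1,0,0,0,0],
    [0.87,-0.44,0.1,0,0,0,0],
    [0.87,-0.44,0.1,0,0,0,0],
  ],
)

```text
time: 1.27
tool_pos: [0.4075, -0.2769, 0.1825]
ee_rot: [3.141, 0.001, 0.417]
wrist_force: [-0.0, -0.1, 0.5]
width: 0.0241
finger_force: 0.0
```

```bash
cat > wd.py <<'E'
from h import *
import sys
# refine yellow dome near guess in wrist image
def wdome(g,name,z=.078):
    o=robot.get_obs();im=robot.snapshot("wrist")
    cv2.imwrite(f"pics/{name}.png",im[:,:,::-1])
    p=proj("wrist",g,o);hsv=cv2.cvtColor(im,cv2.COLOR_RGB2HSV)
    m=cv2.inRange(hsv,(22,140,60),(35,255,255))
    n,l,st,ce=cv2.connectedComponentsWithStats(m)
    for i in range(1,n):
        if st[i,4]>60: print(ce[i].round(1),st[i,2:],onz("wrist",ce[i],z,o).round(4))
    print("guess px",p.round(1),"t",o["time"],o["tool_pos"].round(4))
E
python3 -c "
from wd import *
wdome([.47,-.201,.08],'w1')"
```

```text
guess px [221.5  97.7] t 1.2667 [ 0.4075 -0.2769  0.1825]
```

View pics/w1.png

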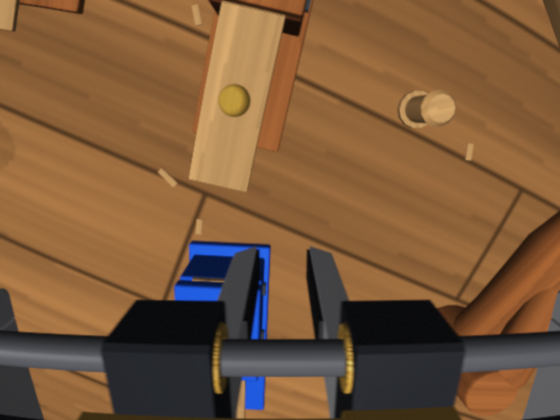

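The wrist view shows the dome at (234,99). The plain peg is at (425,107) and the blue decoy is below.

```bash
cat >> h.py <<'E'
def tool(dw,o):
    return (Rn.from_euler("xyz",o["ee_rot"]).as_matrix().T@np.array(dw)*10).round(3)
E
python3 -c "
from h import *
o=robot.get_obs();X=onz('wrist',(234,99),.077,o);print(X,tool(X+[0,0,.033]-o['tool_pos'],o))"
```

```text
[ 0.47242372 -0.20990269  0.077     ] [ 0.871 -0.358  0.725]
```

Request:
servo_tool(
  plan=[
    [0.87,-0.36,0.3,0,0,0,0],
    [0.87,-0.36,0.3,0,0,0,0],
    [0.87,-0.36,0.75,0,0,0,0],
    [0.87,-0.36,0.75,0,0,0,0],
    [0.87,-0.36,0.75,0,0,0,0],
    [0.87,-0.36,0.75,0,0,0,0],
  ],
)

```text
time: 1.82
tool_pos: [0.4714, -0.2107, 0.1074]
ee_rot: [-3.141, 0.002, 0.413]
wrist_force: [-0.0, -0.2, 0.5]
width: 0.0008
finger_force: 0.0
```

Request:
servo_tool(
  plan=[
    [0,0,0.05,0,0,0,0],
    [0,0,0.1,0,0,0,0],
    [0,0,0.13,0,0,0,0],
    [0,0,0.13,0,0,0,0],
    [0,0,0.13,0,0,0,0],
  ],
)

```text
time: 2.23
tool_pos: [0.4725, -0.2103, 0.0953]
ee_rot: [3.14, -0.0, 0.414]
wrist_force: [-0.3, -1.1, 2.2]
width: -0.0002
finger_force: 0.7
```

Request:
servo_tool(
  plan=[
    [0,0,0.015,0,0,0,0],
    [0,0,0.03,0,0,0,0],
    [0,0,0.03,0,0,0,0],
    [0,0,0.03,0,0,0,0],
  ],
)

```text
time: 2.57
tool_pos: [0.4725, -0.21, 0.092]
ee_rot: [3.14, 0.0, 0.415]
wrist_force: [-1.6, -2.6, 4.3]
width: 0.0005
finger_force: 1.9
```

Request:
servo_tool(
  plan=[
    [0,0,0.02,0,0,0,0],
    [0,0,0.04,0,0,0,0],
    [0,0,0.04,0,0,0,0],
    [0,0,0.04,0,0,0,0],
  ],
)

```text
time: 2.9
tool_pos: [0.4724, -0.2099, 0.0881]
ee_rot: [3.14, 0.001, 0.415]
wrist_force: [-2.8, -2.7, 6.5]
width: 0.0005
finger_force: 3.2
```

Slope is about 0.65 N/mm, so this looks like the weak one. I'll press on to 10 N.

Request:
servo_tool(
  plan=[
    [0,0,0.02,0,0,0,0],
    [0,0,0.04,0,0,0,0],
    [0,0,0.05,0,0,0,0],
    [0,0,0.05,0,0,0,0],
    [0,0,0.05,0,0,0,0],
    [0,0,0.05,0,0,0,0],
    [0,0,0.05,0,0,0,0],
    [0,0,0.05,0,0,0,0],
    [0,0,0.05,0,0,0,0],
    [0,0,0.05,0,0,0,0],
  ],
)

```text
time: 3.73
tool_pos: [0.4723, -0.21, 0.0839]
ee_rot: [3.14, 0.001, 0.415]
wrist_force: [-4.6, -1.8, 9.8]
width: 0.0003
finger_force: 4.6
```

Give is about 14 mm at 10 N, so this tongue is the weak one. I'll hold briefly, lift, and go to the red peg.

Request:
servo_tool(
  plan=[
    [0,0,0,0,0,0,0],
    [0,0,0,0,0,0,0],
    [0,0,0,0,0,0,0],
    [0,0,-0.3,0,0,0,0],
    [0,0,-0.7,0,0,0,0],
    [0,0,-1,0,0,0,0],
    [0,0,-1,0,0,0,0],
  ],
)

```text
time: 4.32
tool_pos: [0.4759, -0.2101, 0.1894]
ee_rot: [3.133, -0.009, 0.416]
wrist_force: [1.3, -1.5, 1.1]
width: 0.0003
finger_force: 0.0
```

Request:
servo_tool(
  plan=[
    [0.63,-0.97,0,0,0,0,94],
    [0.63,-0.97,0,0,0,0,94],
    [0.63,-0.97,0,0,0,0,94],
  ],
)

```text
time: 4.57
tool_pos: [0.4909, -0.0924, 0.1812]
ee_rot: [-3.138, -0.001, 0.415]
wrist_force: [0.7, 0.3, -0.6]
width: 0.0174
finger_force: 0.0
```

Request:
servo_tool(
  plan=[
    [0.63,-0.97,0,0,0,0,94],
    [0.63,-0.97,0,0,0,0,94],
    [0.63,-0.97,0,0,0,0,94],
  ],
)

```text
time: 4.82
tool_pos: [0.509, 0.0227, 0.181]
ee_rot: [-3.138, 0.0, 0.417]
wrist_force: [-0.3, -0.8, -0.1]
width: 0.0373
finger_force: 0.0
```

Request:
servo_tool(
  plan=[
    [0.63,-0.97,0,0,0,0,94],
    [0.63,-0.97,0,0,0,0,94],
    [0.63,-0.97,0,0,0,0,94],
  ],
)

```text
time: 5.07
tool_pos: [0.5273, 0.137, 0.1808]
ee_rot: [-3.139, 0.001, 0.417]
wrist_force: [0.3, -0.7, -0.6]
width: 0.0572
finger_force: 0.0
```

Request:
servo_tool(
  plan=[
    [0.63,-0.97,0,0,0,0,94],
    [0.63,-0.97,0,0,0,0,94],
    [0.63,-0.97,0,0,0,0,94],
    [0.63,-0.97,0,0,0,0,94],
    [0.63,-0.97,0,0,0,0,94],
  ],
)

```text
time: 5.48
tool_pos: [0.5456, 0.2494, 0.1802]
ee_rot: [-3.14, 0.003, 0.419]
wrist_force: [-0.2, 0.4, 0.1]
width: 0.0903
finger_force: 0.0
```

Run:
```python
from h import *
o=robot.get_obs();im=robot.snapshot("wrist")[:,:,::-1].copy();print(o["tool_pos"].round(4),o["time"])
for d in robot.find_in("peg_red_mid","wrist"): print(np.round(d["extent"],1),d["conf"])
print(proj("wrist",[.563,.362,.03],o));cv2.imwrite("pics/w2.png",im)
```

```text
[0.5456 0.2494 0.1802] 5.4833
[ 63.7 272.9  57.   46.3] 0.89
[170.7 134.2  55.2  38.7] 0.63
[171.72504809 132.60648695]
```

View pics/w2.png

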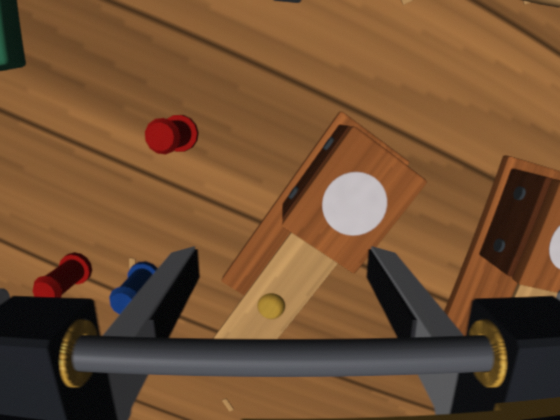

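The target peg shows its head at (161,135) and its foot at about (181,133). The nearer red peg is at (62,275) and is not meant.

Run:
```python
from h import *
o=robot.get_obs();print(o["tool_pos"])
a=onz("wrist",(161.5,135),.058,o);b=onz("wrist",(181,132.5),.006,o);print(a,b)
m=(a+b)/2;m[2]=.033;d=m-o["tool_pos"];print(tool(d,o))
```

```text
[0.5460639  0.24701293 0.18117056]
[0.56350322 0.35927996 0.058     ] [0.56353736 0.3580365  0.006     ]
[ 0.613 -0.951  1.481]
```

Request:
servo_tool(
  plan=[
    [0.61,-0.95,0.2,0,0,0,94],
    [0.61,-0.95,0.4,0,0,0,94],
    [0.61,-0.95,0.6,0,0,0,94],
    [0.61,-0.95,0.6,0,0,0,94],
    [0.61,-0.95,0.6,0,0,0,94],
    [0.61,-0.95,0.6,0,0,0,94],
  ],
)

```text
time: 6.08
tool_pos: [0.5643, 0.3571, 0.1221]
ee_rot: [3.141, 0.002, 0.413]
wrist_force: [0.6, -0.6, -0.3]
width: 0.0941
finger_force: 0.0
```

Request:
servo_tool(
  plan=[
    [0,0,0.4,0,0,0,94],
    [0,0,0.8,0,0,0,94],
    [0,0,0.88,0,0,0,94],
    [0,0,0.88,0,0,0,94],
    [0,0,0.88,0,0,0,94],
    [0,0,0.88,0,0,0,94],
  ],
)

```text
time: 6.58
tool_pos: [0.5666, 0.3591, 0.0386]
ee_rot: [-3.141, -0.006, 0.414]
wrist_force: [0.3, 0.1, 0.9]
width: 0.0939
finger_force: 0.0
```

Request:
servo_tool(
  plan=[
    [0,0,0,0,0,0,0],
    [0,0,0,0,0,0,0],
    [0,0,0,0,0,0,0],
    [0,0,0,0,0,0,0],
    [0,0,0,0,0,0,0],
    [0,0,0,0,0,0,0],
    [0,0,0,0,0,0,0],
    [0,0,0,0,0,0,0],
    [0,0,0,0,0,0,0],
    [0,0,0,0,0,0,0],
    [0,0,0,0,0,0,0],
    [0,0,0,0,0,0,0],
  ],
)

```text
time: 7.58
tool_pos: [0.5641, 0.3587, 0.0342]
ee_rot: [3.141, 0.0, 0.415]
wrist_force: [0.5, -0.2, -0.4]
width: 0.0261
finger_force: 29.9
```

Request:
servo_tool(
  plan=[
    [0,0,-0.3,0,0,0,0],
    [0,0,-0.6,0,0,0,0],
    [0,0,-1,0,0,0,0],
    [0,0,-1,0,0,0,0],
    [0,0,-1,0,0,0,0],
  ],
)

```text
time: 8.0
tool_pos: [0.5662, 0.3598, 0.1388]
ee_rot: [-3.141, -0.008, 0.415]
wrist_force: [1.2, -0.7, -0.5]
width: 0.0261
finger_force: 29.9
```

Request:
servo_tool(
  plan=[
    [-0.1,0.3,-0.2,0,0,0,0],
    [-0.25,0.6,-0.4,0,0,0,0],
    [-0.35,0.9,-0.5,0,0,0,0],
    [-0.35,0.9,-0.5,0,0,0,0],
  ],
)

```text
time: 8.33
tool_pos: [0.5699, 0.2574, 0.186]
ee_rot: [3.138, -0.002, 0.409]
wrist_force: [-0.2, 1.0, 0.3]
width: 0.0261
finger_force: 29.9
```

Request:
servo_tool(
  plan=[
    [-0.12,0.3,0,0,0,0,0],
    [-0.25,0.6,0,0,0,0,0],
    [-0.35,0.9,0,0,0,0,0],
    [-0.35,0.9,0,0,0,0,0],
  ],
)

```text
time: 8.67
tool_pos: [0.5723, 0.1608, 0.1819]
ee_rot: [3.139, 0.005, 0.409]
wrist_force: [0.0, 0.8, -0.5]
width: 0.0261
finger_force: 29.9
```

Request:
servo_tool(
  plan=[
    [-0.12,0.3,0,0,0,0,0],
    [-0.25,0.6,0,0,0,0,0],
    [-0.35,0.9,0,0,0,0,0],
    [-0.35,0.9,0,0,0,0,0],
  ],
)

```text
time: 9.0
tool_pos: [0.5766, 0.065, 0.1821]
ee_rot: [3.14, 0.004, 0.409]
wrist_force: [-0.2, 0.2, -0.4]
width: 0.0262
finger_force: 29.9
```

Request:
servo_tool(
  plan=[
    [-0.12,0.3,0,0,0,0,0],
    [-0.25,0.6,0,0,0,0,0],
    [-0.35,0.9,0,0,0,0,0],
    [-0.35,0.9,0,0,0,0,0],
    [-0.35,0.9,0,0,0,0,0],
    [-0.35,0.9,0,0,0,0,0],
  ],
)

```text
time: 9.5
tool_pos: [0.5808, -0.0258, 0.183]
ee_rot: [-3.139, 0.002, 0.415]
wrist_force: [0.3, -0.1, -0.1]
width: 0.0264
finger_force: 29.9
```

Run:
```python
from h import *
o=robot.get_obs();im=robot.snapshot("wrist")[:,:,::-1].copy();print(o["tool_pos"].round(4),o["time"],o["width"])
print(proj("wrist",[.58,-.193,.0825],o),tool(np.array([.58,-.193,.12])-o["tool_pos"],o));cv2.imwrite("pics/w3.png",im)
```

```text
[ 0.5808 -0.0258  0.183 ] 9.5 0.026354040265694687
[469.04579361 298.35027215] [-0.681  1.528  0.628]
```

View pics/w3.png

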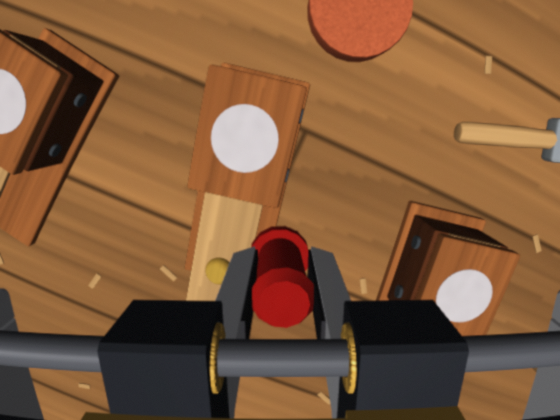

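The peg is held upright. The weak block's white spot is at (465,295), against a prediction of (469,298), so they agree. Next I carry the peg over it.

Request:
servo_tool(
  plan=[
    [-0.14,0.3,0,0,0,0,0],
    [-0.28,0.6,0,0,0,0,0],
    [-0.34,0.78,0,0,0,0,0],
    [-0.34,0.78,0,0,0,0,0],
  ],
)

```text
time: 9.88
tool_pos: [0.5816, -0.114, 0.1839]
ee_rot: [3.141, 0.001, 0.413]
wrist_force: [-0.6, 0.7, -1.2]
width: 0.0263
finger_force: 29.9
```

Request:
servo_tool(
  plan=[
    [-0.14,0.3,0,0,0,0,0],
    [-0.28,0.6,0.1,0,0,0,0],
    [-0.35,0.76,0.3,0,0,0,0],
    [-0.35,0.76,0.5,0,0,0,0],
    [-0.35,0.76,0.55,0,0,0,0],
    [-0.35,0.76,0.55,0,0,0,0],
    [-0.35,0.76,0.55,0,0,0,0],
    [-0.35,0.76,0.55,0,0,0,0],
  ],
)

```text
time: 10.55
tool_pos: [0.5812, -0.1947, 0.1312]
ee_rot: [3.14, -0.002, 0.417]
wrist_force: [-0.0, -0.5, 0.2]
width: 0.026
finger_force: 29.9
```

Centred over the block. I'll lower in small steps until contact.

Request:
servo_tool(
  plan=[
    [0,0,0.05,0,0,0,0],
    [0,0,0.1,0,0,0,0],
    [0,0,0.12,0,0,0,0],
    [0,0,0.12,0,0,0,0],
    [0,0,0.12,0,0,0,0],
  ],
)

```text
time: 10.97
tool_pos: [0.5799, -0.1957, 0.1172]
ee_rot: [-3.141, 0.0, 0.415]
wrist_force: [-0.6, 0.5, -0.5]
width: 0.026
finger_force: 29.9
```

Request:
servo_tool(
  plan=[
    [0,0,0.02,0,0,0,0],
    [0,0,0.02,0,0,0,0],
    [0,0,0.02,0,0,0,0],
  ],
)

```text
time: 11.22
tool_pos: [0.5804, -0.196, 0.1161]
ee_rot: [3.141, -0.001, 0.415]
wrist_force: [-0.4, 0.0, 1.3]
width: 0.026
finger_force: 29.9
```

Request:
servo_tool(
  plan=[
    [0,0,0.01,0,0,0,0],
    [0,0,0.015,0,0,0,0],
    [0,0,0.015,0,0,0,0],
  ],
)

```text
time: 11.47
tool_pos: [0.5805, -0.196, 0.1159]
ee_rot: [3.14, -0.001, 0.415]
wrist_force: [-1.3, 1.0, 5.5]
width: 0.0259
finger_force: 29.9
```

Contact. I'll release and lift straight up.

Request:
servo_tool(
  plan=[
    [0,0,-0.01,0,0,0,30],
    [0,0,-0.01,0,0,0,40],
    [0,0,-0.01,0,0,0,60],
    [0,0,-0.01,0,0,0,80],
    [0,0,-0.01,0,0,0,80],
    [0,0,-0.01,0,0,0,80],
    [0,0,-0.01,0,0,0,80],
    [0,0,-0.01,0,0,0,80],
    [0,0,-0.01,0,0,0,80],
    [0,0,-0.01,0,0,0,80],
    [0,0,-0.01,0,0,0,80],
  ],
)

```text
time: 12.38
tool_pos: [0.5801, -0.1958, 0.115]
ee_rot: [3.142, 0.0, 0.415]
wrist_force: [-0.2, -0.6, -0.4]
width: 0.0798
finger_force: 0.0
```

Request:
servo_tool(
  plan=[
    [0,0,-0.2,0,0,0,80],
    [0,0,-0.4,0,0,0,80],
    [0,0,-0.7,0,0,0,80],
    [0,0,-1,0,0,0,80],
    [0,0,-1,0,0,0,80],
    [0,0,-1,0,0,0,80],
    [0,0,-1,0,0,0,80],
    [0,0,-1,0,0,0,80],
  ],
)

```text
time: 13.05
tool_pos: [0.5793, -0.1955, 0.2127]
ee_rot: [-3.139, 0.003, 0.415]
wrist_force: [-0.6, -0.2, 0.5]
width: 0.0799
finger_force: 0.0
```

Run:
```python
from h import *
im=robot.snapshot("side")[:,:,::-1]
cv2.imwrite("pics/s2.png",cv2.resize(im[80:320,120:400],None,fx=2.5,fy=2.5))
for d in robot.find_in("peg_red_mid","side"): print(np.round(d["extent"],1),d["conf"])
print(proj("side",[.58,-.193,.1125]))
```

```text
[235.7 377.4  19.8  26.1] 0.77
[233.2 135.9  14.1  24.1] 0.58
[230.61946702 134.87547762]
```

View pics/s2.png

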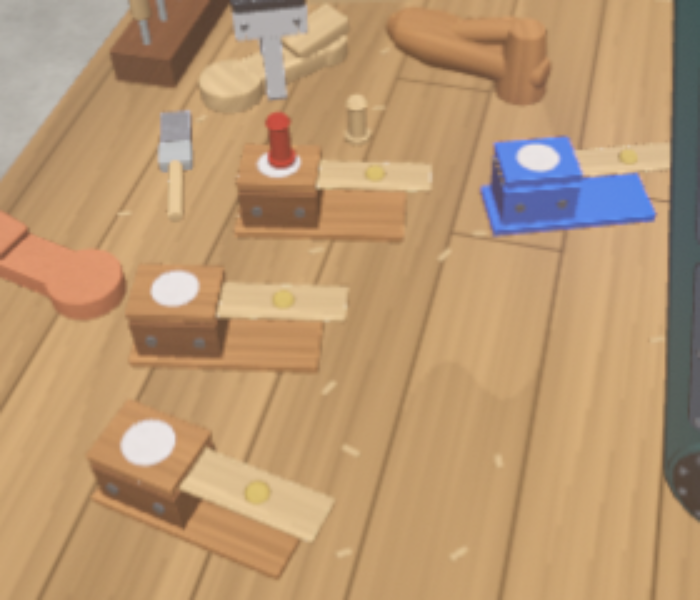

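The red peg stands upright on the pressed tongue's block, on the white spot at crop (280,150), and the gripper is clear of it.

```bash
python3 -c "
from bench import robot
print(robot.close_job())"
```

```text
the job is handed in; nothing more can be done
None
```

The first tongue I pressed, the right-most from the robot, gave about 14 mm at 10 N, so it is the weak one; the other two were not pressed. The far red peg stands upright and released on its clamp block, and the job was handed in at about 13 s with no verdict returned.

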